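# Hold a swinging-needle angle gauge on its mark

### The arm

A 6-joint arm with a two-finger parallel gripper is mounted at the origin on a cart in front of the work surface, level with it; the furniture and walls round the work are solid. World frame = base frame: x ahead of the robot, y to its left, z up, the work surface at z = 0. Lengths are in m, angles in rad, forces in N, time in s.
With the tool pointing down it reaches from about 0.4 to 0.825 m from the base axis. Payload 7 kg.
Tool frame: the origin (TCP) lies midway between the tips of the shut fingers; the grasp point (between the pads) lies arm.hold_point_z behind it (arm.hold_point_z is the distance from the TCP to the grasp point, in m); z points along the fingers, y is the line along which they close (so a half turn about z gives the same grasp; the last joint's range is limited). The gripper opens to 88 mm and grips with 3 to 60 N. Pads are 19 mm wide; open, the fingers measure 130 mm over their backs; the gripper's body (78 mm by 193 mm) begins 47 mm behind the grasp point.
Start: joints at [-0.48, 0.359, 0.012, 0, -1.224, -0.288], TCP at [0.485, -0.469, 0.227] pointing down, gripper open.
Joint ranges: [-3.07, 3.07], [-1.43, 2.12], [-1.02, 1.25], [-3.03, 1.67], [-3.05, -0], [-3.03, 3.03]. Speed limits (rad/s): [2.39, 2.39, 3.01, 3.14, 3.14, 3.14].

### API

Orientations are given as [roll, pitch, yaw] about the fixed x, y, z axes, in that order (R = Rz(yaw) Ry(pitch) Rx(roll)).
In Python, from station import arm gives the robot as it stands.
- The arm moves only by the shell command python3 -m crank 'ROWS' [OPENING] [FORCE]. ROWS is JSON, a list that holds one entry, the list of rows, each a list of 4 numbers: the shift along the tool's x, y, z in units of 25 mm (1.0 is 25 mm), then the turn about the tool's z in units of 5 degrees (1.0 is 5 degrees). A call has 1 to 12 rows; each row is the pose to reach, as a shift and turn from the pose commanded when the call began, along the tool's axes at that moment; what a row does not reach only later rows make up. A row lasts 1/8 s, in which the tool goes at most 62.5 mm and 10.7 degrees, less where a joint would pass 70% of its speed; a pose out of reach is approached as far as the arm can. A call with a gripper value outside its range is refused whole. OPENING is the closure, from 0 (fully open) to 1 (shut), set as the call begins (- or left out, the last holds). The fingers move at their own pace and stop on an object; FORCE is the grip in N (left out, the last holds). Time passes only in rows, so rows that repeat a pose let the fingers close. It gives the time, the measured TCP pose, the force, the opening and the grip force at its end, in the units of the state.
- arm.get_state(): the state, without advancing time (a new reading comes with each control period).
- arm.grab_frame(name): name is "scene" or "top" or "wrist"; returns (picture, depth): 420x560x3 uint8, red, green, blue; 420x560 float32, m along the optical axis (not along the pixel's ray), 0 where there is no reading.
- arm.get_calibration(name): a dict with "mtx" (3x3 intrinsics, pixels), "R" (3x3) and "t" (3): a world point X has camera coordinates R X + t; the wrist camera has in their place "mount" (4x4, takes a point from camera to tool coordinates, whose origin is the TCP and whose axes are the flange's). Camera axes: x right, y down, z forward; pixel columns grow to the right and rows downward; lengths in m; the calibration is good to about 2 mm. The wrist camera is an equidistant fisheye: a pixel r from the principal point sees the ray r / f radians off the axis. A picture is of the moment at which its call begins: read the wrist's pose just before it. get_calibration takes no time and is no camera call.
- arm.job_done(): hands the job in; it is judged then, once.
Trained networks look in the newest picture that a camera, given by its name, has taken for a name from the list of things; names that differ only in an ending like _2 or _b are one class to them, and where a whole thing is asked for, a point or a joint stands for the part that bears it (a point fixed in the world has none). Each returns a list of dicts, best first, with "score" (0 to 1); they miss things now and then, are a little off and sometimes report something else, mostly with a low value. They report only what shows in the picture. A call takes as long as a camera call.
- arm.recognise(thing, camera): "extent" ([left, top, width, height] in pixels, round what is visible of it).
- arm.trace(thing, camera): "mask" (420x560 bool, what is visible of it) and "extent" ([left, top, width, height] in pixels, round what is visible of it).
The state is a dict: "t": time; "q": joint angles; "qd": joint speeds; "joint_efforts": joint torques, N m; "eef_pos": TCP position; "ee_rot": TCP orientation; "force": force on the tool from outside, world axes, zero at the start; "moment": the same for the moment, N m; "width": finger opening in m; "gripper_force": force on a finger pad.
Only numpy, scipy, OpenCV 4.12 (cv2) and the standard library are available. Lean on these libraries where they do the work, as an engineer would, in place of code of your own. Each camera call takes 0.05 s, during which the arm holds its last target. There are 200 camera calls.

### The job

Pick up the angle gauge by its black grip, point its sight tube at the middle of the round target and hold it steady there in the air for a second. Then, still facing the target, rest the middle of its foot gently on the uneven steel stud of the timber block and rock it, nose up, until the swinging blue needle settles on the orange mark. Finish while still gripping it, pressed lightly on the stud with the dial upright and the needle on the mark, so that the reading can be logged; do not let go or put it down, and leave the other things where they are.

Things in the scene. Friction and masses are not known exactly. Their poses are not given: they have to be found in the camera images.
- gauge: Angle gauge, about 0.36 kg, loose, stands upright. Origin: centre of the underside of its steel foot (90 mm in x, 28 in y, 10 high). Own z up, x towards the sight tube (nose), y the dials' normal. Grey case 76 mm across, 22 thick, centre 52 mm up, a white dial on each face. Black grip block on top, 46 (x) by 16 (y) mm, from 100 to 138 mm up; below it a neck 26 by 14 mm.
- grip (a point): Centre of the gauge's black grip block, 119 mm above the underside of the foot; pinch it across its 16 mm (along the gauge's y) from above.
- sight (a point): Mouth of the short black sight tube (15 mm diameter, red lens) that sticks out of the case's rim towards the gauge's +x; 62 mm ahead of the gauge's origin and 52 mm above the underside. Axes as the gauge's: the line of sight runs along +x.
- pointer (a joint): Angle (rad) of the free-swinging blue needle against the gauge, about the gauge's y; 0: along the gauge's z. A weight keeps it vertical, so nose up by an angle gives plus that angle (its tip leans towards the nose on the dial). It swings at about 3 Hz, settles within 1.5 s and cannot be touched.
- pointer_tip (a point): End of the blue needle on the +y dial, 31 mm from the pivot (dial centre).
- mark (a joint): Angle (rad) of the orange mark on the dial, in the same sense as the needle; set between 0.10 and 0.38 at the start, it stays there. The needle is on the mark when joint pointer equals joint mark.
- mark_tip (a point): Middle of the orange mark (4 mm wide, 7.5 mm long, radial) on the +y dial, 31 mm from the pivot.
- block: Light timber block fixed to the mat, 70 (x) by 60 (y) by 38 mm high; origin at the centre of its underside. The stud stands on its middle.
- stud: Dark steel stud on the block, fixed, 20 mm thick, with an uneven rounded head: a dome of 11 mm radius with two lower bumps on its sides. Origin on the stud's axis 40 mm above the block's underside. A foot resting on it touches the dome and can be rocked.
- stud_top (a point): Highest point of the stud's dome, 66 mm above the block's underside.
- target: Sighting target, fixed: a 70 mm white disc with a black ring and red centre on a thin post with a round 56 mm foot; 175 mm high. Origin at the centre of its foot; the disc's face looks along its own -x.
- bullseye (a point): Red centre of the target disc's face, 140 mm above the underside of the foot.
- solder_spool: Blue and white spool, 60 mm wide, 31 mm high, loose, a bystander; leave it alone.
- tape_roll: Yellow tape roll, 56 mm wide, 18 mm high, loose, a bystander; leave it alone.
- flux_bottle: Small bottle with a red top, 42 mm wide, 125 mm high, loose, a bystander behind the work; leave it alone.

How it is judged:
By the outcome, as a careful person would: the job done as asked, in the order asked, and still so for the second after the job is handed in, while the arm keeps its last pose, push and grip.
It also fails if it takes over 38 s, if anything falls off the work surface, if the arm or the gripper's body presses on something with over 40 N, if the wrist force passes 120 N, or if a joint passes its speed limit or range.

## Working session

There is one attempt and no reset: what is moved stays moved. The work goes in short steps, Python scripts to look and compute and a shell command to move; the robot and the scene stay as the last step left them, time stands still between calls to the robot, and variables do not carry over. Pictures are saved under pics/ and viewed, at most 10 in all, crops included, and the job is handed in when it is done.

```bash
mkdir -p pics; ls
cat > h.py <<'E'
import numpy as np, cv2
from station import arm
from scipy.spatial.transform import Rotation as Ro
def pts(name,mask,depth):
    c=arm.get_calibration(name);K=np.array(c["mtx"]);v,u=np.nonzero(mask&(depth>0));d=depth[v,u]
    P=np.stack([(u-K[0,2])/K[0,0]*d,(v-K[1,2])/K[1,1]*d,d],1)
    return (P-np.array(c["t"]))@np.array(c["R"])
def save(img,n): cv2.imwrite(f"pics/{n}.png",img[...,::-1])
E
python3 - <<'E'
from h import *
s=arm.get_state();print({k:np.round(v,3) for k,v in s.items()},arm.hold_point_z)
P={}
ims=[]
for cam in("scene","top"):
    im,d=arm.grab_frame(cam);ims.append(im)
    for th in("gauge","grip","sight","block","stud","target","bullseye","mark_tip","pointer_tip","flux_bottle"):
        try:r=arm.trace(th,cam)
        except Exception as e: print(th,e);continue
        if r:
            m=np.array(r[0]["mask"]);p=pts(cam,m,d)
            print(cam,th,round(r[0]["score"],2),r[0]["extent"],len(p),np.round(np.median(p,0),3) if len(p) else "",np.round(np.percentile(p,[3,97],axis=0),3).tolist() if len(p) else "")
        else: print(cam,th,"none")
    save(im,cam+"0")
    print(cam,np.round(-np.array(arm.get_calibration(cam)["R"]).T@np.array(arm.get_calibration(cam)["t"]),3))
E
```

```text
pics
{'t': np.float64(0.0), 'q': array([-0.48 ,  0.359,  0.011, -0.   , -1.224, -0.288]), 'qd': array([ 0.001, -0.   ,  0.001, -0.002,  0.001,  0.   ]), 'joint_efforts': array([-2.0000e-03, -5.8271e+01,  2.9306e+01,  6.9970e+00,  7.0000e-03,
       -0.0000e+00]), 'eef_pos': array([ 0.485, -0.469,  0.226]), 'ee_rot': array([ 3.14 , -0.   , -2.339]), 'force': array([-0.116,  0.523, -0.12 ]), 'moment': array([-0.002, -0.033, -0.01 ]), 'gripper_force': np.float64(0.0), 'width': np.float64(0.088)} 0.0188
scene gauge 0.72 [298.0, 261.9, 54.3, 90.1] 2174 [ 0.563 -0.376  0.053] [[0.546, -0.405, 0.004], [0.59, -0.32, 0.128]]
scene grip none
scene sight 0.92 [299.3, 257.3, 50.0, 92.0] 2233 [ 0.563 -0.375  0.053] [[0.546, -0.405, 0.003], [0.591, -0.318, 0.13]]
scene block 0.69 [248.2, 241.1, 45.0, 42.5] 1125 [ 0.517 -0.233  0.035] [[0.478, -0.237, 0.004], [0.545, -0.189, 0.062]]
scene stud 0.73 [173.2, 243.2, 31.7, 22.4] 587 [ 0.372 -0.137  0.015] [[0.347, -0.155, -0.0], [0.397, -0.107, 0.018]]
scene target 0.81 [234.8, 139.8, 35.4, 76.0] 498 [ 0.523 -0.021  0.149] [[0.494, -0.041, 0.11], [0.54
[... 234 characters left out ...]
39] [[0.555, -0.375, 0.023], [0.561, -0.36, 0.075]]
scene flux_bottle none
scene [ 0.367 -0.88   0.607]
top gauge none
top grip none
top sight none
top block none
top stud none
top target 0.69 [190.3, 185.7, 32.4, 34.8] 678 [ 0.523 -0.017  0.012] [[0.499, -0.037, 0.007], [0.55, -0.0, 0.174]]
top bullseye 0.67 [191.2, 183.3, 29.7, 40.4] 646 [ 0.523 -0.017  0.012] [[0.498, -0.037, 0.007], [0.55, -0.0, 0.174]]
top mark_tip 0.53 [192.6, 182.8, 26.8, 38.6] 682 [ 0.524 -0.017  0.012] [[0.498, -0.037, 0.006], [0.552, 0.0, 0.174]]
top pointer_tip none
top flux_bottle 0.66 [225.9, 132.3, 21.3, 25.5] 435 [ 0.661 -0.078  0.061] [[0.649, -0.094, 0.001], [0.688, -0.057, 0.092]]
top [ 0.404 -0.183  0.973]
```

View pics/scene0.png

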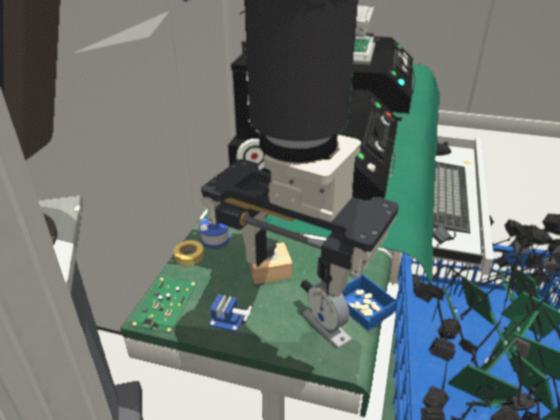

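View pics/top0.png

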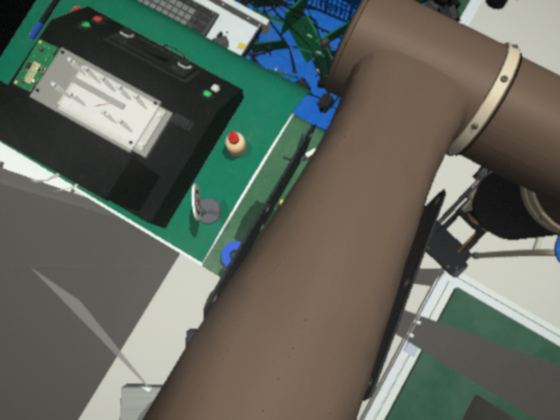

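The scene picture shows the gauge at about (325,310), the block at (272,262) and the target disc at (252,152). In the top picture the arm hides the work, except the target at (205,205) and the bottle at (235,143). Next is the wrist camera.

```bash
cat >> h.py <<'E'
def wpose(s):
    T=np.eye(4);T[:3,:3]=Ro.from_euler("xyz",s["ee_rot"]).as_matrix();T[:3,3]=s["eef_pos"];return T
def wrays(u,v):
    c=arm.get_calibration("wrist");K=np.array(c["mtx"])
    a=np.stack([(np.asarray(u,float)-K[0,2])/K[0,0],(np.asarray(v,float)-K[1,2])/K[1,1]],-1);r=np.linalg.norm(a,axis=-1,keepdims=True)+1e-9
    return np.concatenate([a/r*np.sin(r),np.cos(r)],-1)
def wpts(mask,depth,s):
    v,u=np.nonzero(mask&(depth>0));w=wrays(u,v);P=w/w[:,2:]*depth[v,u][:,None]
    M=wpose(s)@np.array(arm.get_calibration("wrist")["mount"]);return P@M[:3,:3].T+M[:3,3]
E
python3 - <<'E'
from h import *
s=arm.get_state();im,d=arm.grab_frame("wrist");save(im,"w0")
print(arm.get_calibration("wrist"), wpose(s)[:3,:3].round(2))
for th in("gauge","grip","sight","block","stud","target","bullseye","mark_tip","pointer_tip"):
    r=arm.trace(th,"wrist")
    for q in r[:2]:
        m=np.array(q["mask"]);p=wpts(m,d,s)
        print(th,round(q["score"],2),q["extent"],len(p),np.round(np.median(p,0),3) if len(p) else "",np.round(np.percentile(p,[3,97],axis=0),3).tolist() if len(p) else "")
E
```

```text
{'mtx': array([[325.1922621 ,   0.        , 278.00045198],
       [  0.        , 325.1922621 , 206.53682982],
       [  0.        ,   0.        ,   1.        ]]), 'mount': array([[ 1.85026402e-04, -9.58288831e-01, -2.85801474e-01,
         7.76695267e-02],
       [ 9.99999738e-01,  3.77481048e-04, -6.18294636e-04,
        -5.14405968e-04],
       [ 7.00389484e-04, -2.85801285e-01,  9.58288649e-01,
        -1.58604975e-01],
       [ 0.00000000e+00,  0.00000000e+00,  0.00000000e+00,
         1.00000000e+00]])} [[-0.69 -0.72 -0.  ]
 [-0.72  0.69  0.  ]
 [-0.    0.   -1.  ]]
gauge 0.97 [255.1, 256.1, 83.2, 80.8] 2275 [ 0.564 -0.373  0.083] [[0.545, -0.405, 0.004], [0.59, -0.313, 0.137]]
grip 0.71 [254.3, 255.5, 80.4, 81.6] 2184 [ 0.564 -0.373  0.083] [[0.547, -0.402, 0.006], [0.589, -0.314, 0.136]]
sight 0.64 [254.1, 258.7, 82.4, 75.1] 2047 [ 0.564 -0.373  0.084] [[0.548, -0.402, 0.007], [0.591, -0.316, 0.135]]
block 0.83 [361.8, 309.0, 28.6, 27.2] 337 [ 0.531 -0.234  0.027] [[0.517, -0.236, 0.003], [0.545, -0.222, 0.04]]
```

View pics/w0.png

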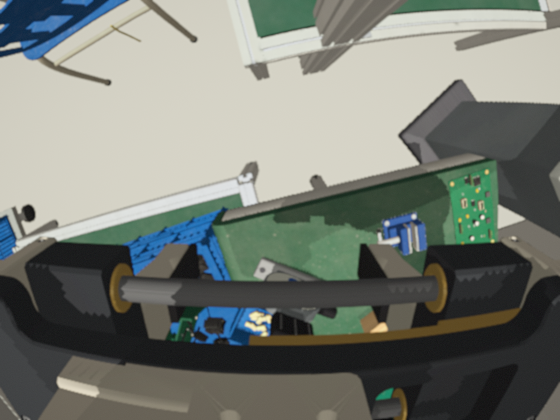

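The wrist picture shows the gauge foot at (285,275), its sight tube near (325,308), and the block just coming in at (375,325). I'll fit the gauge's yaw.

Run:
```python
from h import *
s=arm.get_state();im,d=arm.grab_frame("wrist");a=wpts(np.array(arm.trace("gauge","wrist")[0]["mask"]),d,s)
im,d=arm.grab_frame("scene");m=np.array(arm.trace("gauge","scene")[0]["mask"]);b=pts("scene",m,d)
mb=np.array(arm.trace("block","scene")[0]["mask"]);k=pts("scene",mb,d)
for n,p in(("w",a),("s",b)):
    p=p[(abs(p[:,0]-.565)<.06)&(abs(p[:,1]+.365)<.07)]
    for lo,hi in((.003,.014),(.03,.075),(.095,.13),(.13,.142)):
        q=p[(p[:,2]>lo)&(p[:,2]<hi)]
        if len(q)<15: continue
        xy=q[:,:2].astype(np.float32);(c,wh,an)=cv2.minAreaRect(xy);_,_,V=np.linalg.svd(xy-xy.mean(0),full_matrices=False)
        print(n,lo,len(q),"med",np.median(q,0).round(4),"rect",np.round(c,4),np.round(wh,4),round(an,1),"pca deg",np.degrees(np.arctan2(V[0,1],V[0,0])).round(1))
t=k[(k[:,2]>.034)&(k[:,2]<.042)];print("blocktop",len(t),cv2.minAreaRect(t[:,:2].astype(np.float32)))
t=k[k[:,2]>.046];print("stud",len(t),np.median(t,0) if len(t) else "",t.max(0) if len(t) else"")
crop=np.concatenate([cv2.resize(im[240:360,200:400],None,fx=4,fy=4,interpolation=cv2.INTER_CUBIC)],1)
save(crop,"crop1")
```

```text
w 0.003 573 med [ 0.5697 -0.3896  0.0102] rect [ 0.5704 -0.369 ] [0.0289 0.0791] 24.1 pca deg 123.6
w 0.03 333 med [ 0.5553 -0.3274  0.0567] rect [ 0.5624 -0.3528] [0.0185 0.0991] 16.0 pca deg 104.8
w 0.095 710 med [ 0.5641 -0.37    0.1154] rect [ 0.5638 -0.3674] [0.0111 0.0458] 34.5 pca deg 115.8
w 0.13 184 med [ 0.5682 -0.3791  0.1347] rect [ 0.5658 -0.3738] [0.0097 0.0328] 39.5 pca deg 121.8
s 0.003 516 med [ 0.5701 -0.385   0.0087] rect [ 0.5937 -0.3572] [0.0803 0.0904] 19.3 pca deg 118.3
s 0.03 925 med [ 0.5635 -0.3778  0.0559] rect [ 0.5638 -0.3557] [0.0247 0.0985] 24.2 pca deg -65.0
s 0.095 169 med [ 0.5602 -0.3603  0.114 ] rect [ 0.5603 -0.3588] [0.0037 0.0266] 19.9 pca deg -68.7
s 0.13 63 med [ 0.561  -0.3596  0.1347] rect [ 0.5617 -0.3583] [0.0055 0.0235] 18.9 pca deg -69.5
blocktop 439 ((0.512513279914856, -0.2085898071527481), (0.0584721714258194, 0.0685102716088295), 88.58699035644531)
stud 87 [ 0.5154698  -0.2127918   0.05798731] [ 0.52633828 -0.20277675  0.22840484]
```

View pics/crop1.png

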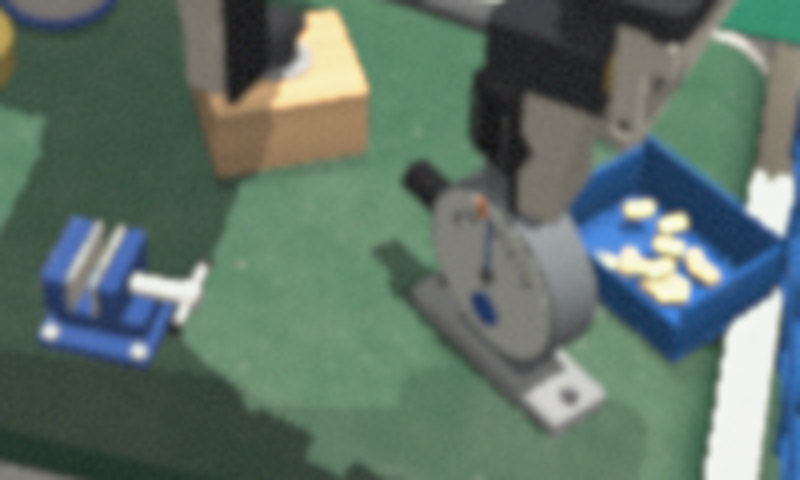

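The crop shows the dial side (+y) facing the scene camera. The nose (tube at (425,180)) points to +y and slightly to -x, yaw about 114°, and the orange mark is at (481,207). Now I'll move above the gauge and line up.

```bash
python3 -m crank '[[[-0.7,0.1,0,-1.9],[-1.5,0.15,0,-3.8],[-2.2,0.2,0,-5.7],[-3,0.3,0,-7.6],[-3.7,0.35,0,-9.5],[-4.4,0.4,0,-11.4],[-5.16,0.48,0,-13.6],[-5.16,0.48,0,-13.6],[-5.16,0.48,0,-13.6]]]' 0 20
cat > m.py <<'E'
from h import *
import sys
def mk(cam,th):
    r=arm.trace(th,cam);return np.array(r[0]["mask"]) if r else None
s=arm.get_state();print("t",s["t"],"pos",s["eef_pos"].round(4),"rot",s["ee_rot"].round(4),"tool y deg",np.degrees(np.arctan2(*wpose(s)[[1,0],1])).round(2))
out={}
for cam in("wrist","scene","top"):
    im,d=arm.grab_frame(cam);save(im,cam+sys.argv[1])
    for th in("gauge","block","target"):
        m=mk(cam,th)
        if m is None: continue
        p=wpts(m,d,s) if cam=="wrist" else pts(cam,m,d)
        if len(p)<30: continue
        print(cam,th,len(p),np.median(p,0).round(3))
        out[cam+th]=p
np.savez("c"+sys.argv[1],**out)
E
python3 m.py 1
python3 - <<'E'
from h import *
z=np.load("c1.npz")
def rect(q): 
    c,wh,a=cv2.minAreaRect(q[:,:2].astype(np.float32));return len(q),np.round(c,4),np.round(wh,4),round(a,1)
for k in z:
    p=z[k];p=p[np.linalg.norm(p-np.median(p,0),axis=1)<.13]
    L={"gauge":((.003,.014),(.03,.075),(.1,.132),(.132,.142)),"block":((.034,.041),(.046,.07),(.063,.07)),"target":((.003,.012),(.105,.18))}[k.lstrip("wristcenop") if 0 else [n for n in("gauge","block","target") if k.endswith(n)][0]]
    for lo,hi in L:
        q=p[(p[:,2]>lo)&(p[:,2]<hi)]
        if len(q)>10: print(k,lo,rect(q),"mean",q.mean(0).round(4),"zmax",q[:,2].max().round(4))
E
```

```text
t: 2.98
eef_pos: [0.5663, -0.3679, 0.2265]
ee_rot: [3.141, 0.0, -1.155]
force: [-0.5, 0.3, -0.6]
width: 0.0875
gripper_force: 0.0
t 2.975 pos [ 0.5663 -0.3679  0.2265] rot [ 3.1415  0.     -1.1546] tool y deg -156.15
wrist gauge 2240 [ 0.574 -0.378  0.108]
wrist block 1425 [ 0.514 -0.205  0.039]
scene gauge 2734 [ 0.566 -0.376  0.062]
scene block 1497 [ 0.509 -0.225  0.036]
scene target 1182 [ 0.523 -0.021  0.119]
top gauge 704 [ 0.561 -0.347  0.078]
top block 720 [ 0.508 -0.209  0.038]
wristgauge 0.003 (266, array([ 0.5741, -0.3736]), array([0.027 , 0.0668]), 21.4) mean [ 0.5832 -0.3977  0.0104] zmax 0.0132
wristgauge 0.03 (334, array([ 0.5652, -0.3523]), array([0.0254, 0.0994]), 22.8) mean [ 0.5743 -0.376   0.0642] zmax 0.075
wristgauge 0.1 (122, array([ 0.5767, -0.3826]), array([0.0154, 0.0057]), 11.6) mean [ 0.5779 -0.3839  0.1185] zmax 0.1318
wristgauge 0.132 (1013, array([ 0.5696, -0.3639]), array([0.0159, 0.0451]), 21.5) mean [ 0.5703 -0.3648  0.1377] zmax 0.1406
wristblock 0.034 (937, array([ 0.5087, -0.1945]), array([0.0813, 0.0465]), 20.6) mean [ 0.5094 -0.1985  0.0386] zma
[... 1506 characters left out ...]
array([ 0.5628, -0.3485]), array([0.0217, 0.0983]), 17.3) mean [ 0.5552 -0.3346  0.0591] zmax 0.0749
topgauge 0.1 (56, array([ 0.5687, -0.3585]), array([0.0163, 0.0417]), 20.6) mean [ 0.5615 -0.3521  0.1181] zmax 0.132
topgauge 0.132 (185, array([ 0.569 , -0.3602]), array([0.0159, 0.0449]), 22.3) mean [ 0.5687 -0.3598  0.137 ] zmax 0.1405
topblock 0.034 (562, array([ 0.5128, -0.2021]), array([0.0692, 0.0578]), 0.4) mean [ 0.5107 -0.208   0.0376] zmax 0.041
topblock 0.046 (96, array([ 0.5135, -0.2016]), array([0.0238, 0.0188]), 0.8) mean [ 0.5117 -0.2019  0.0616] zmax 0.0667
topblock 0.063 (33, array([ 0.5116, -0.2015]), array([0.0125, 0.0186]), 0.9) mean [ 0.5119 -0.2011  0.0647] zmax 0.0667
```

View pics/wrist1.png

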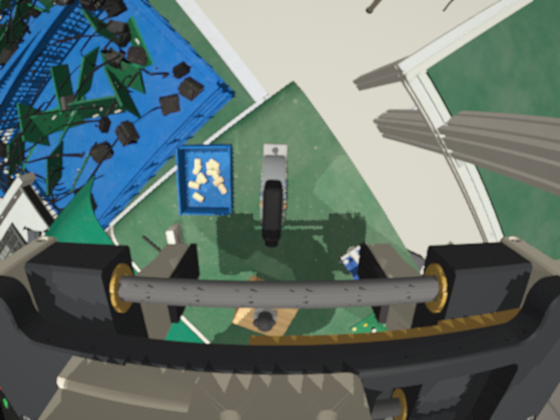

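The wrist picture shows the grip at (273,205) between the fingers, the block at (265,305) and the stud at (265,320). Descend and grip.

```bash
python3 -m crank '[[[-0.09,-0.19,1,0.46],[-0.09,-0.19,2.5,0.46],[-0.09,-0.19,4,0.46],[-0.09,-0.19,4.8,0.46],[-0.09,-0.19,4.98,0.46],[-0.09,-0.19,4.98,0.46]]]' 0 20 && python3 -m crank '[[[0,0,0,0],[0,0,0,0],[0,0,0,0],[0,0,0,0],[0,0,0,0],[0,0,0,0]]]' 1 20
```

```text
t: 4.32
eef_pos: [0.5702, -0.364, 0.1026]
ee_rot: [-3.141, -0.0, -1.192]
force: [0.2, 0.5, 0.7]
width: 0.0877
gripper_force: 0.0
t: 5.08
eef_pos: [0.5699, -0.3638, 0.1021]
ee_rot: [3.142, 0.0, -1.192]
force: [0.5, -0.4, -0.0]
width: 0.0331
gripper_force: 0.0
```

```bash
python3 -m crank '[[[0,0,0,0],[0,0,0,0],[0,0,0,0],[0,0,0,0],[0,0,-1,0],[0,0,-2.5,0],[0,0,-3.52,0],[0,0,-3.52,0]]]' 1 20; python3 m.py 2
python3 - <<'E'
from h import *
z=np.load("c2.npz")
def rect(q): 
    c,wh,a=cv2.minAreaRect(q[:,:2].astype(np.float32));return len(q),np.round(c,4),np.round(wh,4),round(a,1)
for k in z:
  if k.endswith("target"):
    p=z[k];p=p[np.linalg.norm(p[:,:2]-[.523,-.02],axis=1)<.045]
    q=p[p[:,2]<.012];print(k,"foot",rect(q) if len(q)>9 else "")
    q=p[p[:,2]>.107]
    if len(q)>30:
        c=np.median(q,0);q=q[np.linalg.norm(q-c,axis=1)<.045];_,_,V=np.linalg.svd(q-q.mean(0));print("disc",len(q),((q.max(0)+q.min(0))/2).round(4),q.mean(0).round(4),"n",V[2].round(3))
  if k.endswith("gauge"):
    p=z[k];q=p[(p[:,2]>.22)&(p[:,2]<.235)];print(k,rect(q) if len(q)>9 else "");q=p[(p[:,2]>.12)&(p[:,2]<.16)];print(k,rect(q) if len(q)>9 else "")
E
```

```text
t: 6.08
eef_pos: [0.5708, -0.3641, 0.192]
ee_rot: [-3.139, -0.002, -1.192]
force: [0.0, 1.4, -3.0]
width: 0.0162
gripper_force: 20.0
t 6.075 pos [ 0.5708 -0.3641  0.192 ] rot [-3.1388e+00 -2.3000e-03 -1.1920e+00] tool y deg -158.3
wrist gauge 5542 [ 0.578 -0.384  0.194]
wrist block 218 [ 0.525 -0.204  0.039]
scene block 1501 [ 0.509 -0.225  0.036]
scene target 1286 [ 0.525 -0.02   0.127]
top gauge 458 [ 0.554 -0.334  0.147]
top block 781 [ 0.506 -0.207  0.038]
top target 97 [ 0.512 -0.201  0.062]
wristgauge (2147, array([ 0.5706, -0.3636]), array([0.0165, 0.0463]), 22.2)
wristgauge (486, array([ 0.5775, -0.381 ]), array([0.0258, 0.038 ]), 21.3)
scenetarget foot (304, array([ 0.5249, -0.0211]), array([0.0536, 0.0537]), 62.3)
disc 827 [ 0.5259 -0.0202  0.1417] [ 0.5254 -0.0205  0.1424] n [ 0.08  -0.997 -0.001]
topgauge (12, array([ 0.5611, -0.3401]), array([0.0086, 0.0033]), 19.4)
topgauge (203, array([ 0.5569, -0.3301]), array([0.0226, 0.0602]), 17.2)
toptarget foot
```

View pics/scene2.png

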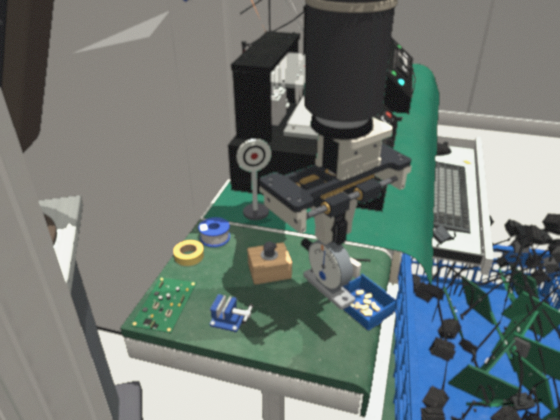

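The scene picture shows the gauge hanging upright in the gripper at (330,270). The target at (254,155) is clear and stands beyond the stud at (270,250). Carry it over the stud, facing the target.

```bash
python3 -m crank '[[[-0.4,0,0,0.3],[-1.3,0,0,0.9],[-2.4,-0.1,0,1.8],[-3.6,-0.1,0,2.7],[-4.8,-0.15,0,3.6],[-5.8,-0.2,0,4.4],[-6.5,-0.21,0,4.9],[-6.78,-0.21,0,5.12],[-6.78,-0.21,0,5.12],[-6.78,-0.21,0,5.12],[-6.78,-0.21,0,5.12],[-6.78,-0.21,0,5.12]]]' 1 20; python3 m.py 3
python3 - <<'E'
from h import *
z=np.load("c3.npz")
def rect(q): 
    c,wh,a=cv2.minAreaRect(q[:,:2].astype(np.float32));return len(q),np.round(c,4),np.round(wh,4),round(a,1)
for k in z:
  p=z[k]
  if k.endswith("target"):
    p=p[np.linalg.norm(p[:,:2]-[.523,-.02],axis=1)<.045]
    q=p[p[:,2]>.107]
    if len(q)>30:
        c=np.median(q,0);q=q[np.linalg.norm(q-c,axis=1)<.045];print(k,"disc",len(q),((q.max(0)+q.min(0))/2).round(4),q.mean(0).round(4))
  if k.endswith("gauge"):
    for lo,hi in((.08,.1),(.11,.17),(.219,.235)):
        q=p[(p[:,2]>lo)&(p[:,2]<hi)&(np.linalg.norm(p[:,:2]-[.513,-.2],axis=1)<.09)];print(k,lo,rect(q) if len(q)>9 else "",q.min(0) if len(q) else "")
im,d=arm.grab_frame("scene");ext=arm.recognise("gauge","scene")[0]["extent"];print(ext)
x,y,w,h=map(int,ext);save(cv2.resize(im[y-10:y+h+10,x-30:x+w+20],None,fx=6,fy=6,interpolation=cv2.INTER_CUBIC)[:600,:800],"crop3")
E
```

```text
t: 8.18
eef_pos: [0.5121, -0.2047, 0.1899]
ee_rot: [3.141, -0.0, -1.639]
force: [-0.1, 0.6, -2.0]
width: 0.016
gripper_force: 20.0
t 8.175 pos [ 0.5121 -0.2047  0.1899] rot [ 3.1413 -0.     -1.6393] tool y deg 176.07
wrist gauge 5525 [ 0.511 -0.226  0.194]
wrist target 109 [ 0.544 -0.014  0.011]
scene gauge 1393 [ 0.509 -0.227  0.153]
scene block 1392 [ 0.508 -0.228  0.036]
scene target 541 [ 0.517 -0.02   0.052]
top gauge 92 [ 0.516 -0.148  0.146]
top block 628 [ 0.521 -0.017  0.011]
top target 608 [ 0.521 -0.017  0.011]
wristgauge 0.08 (677, array([ 0.5101, -0.2395]), array([0.0197, 0.027 ]), 86.9) [ 0.49629887 -0.24979376  0.0932234 ]
wristgauge 0.11 (1312, array([ 0.5108, -0.2231]), array([0.0375, 0.0254]), 85.6) [ 0.49893661 -0.24223217  0.13384951]
wristgauge 0.219 (2107, array([ 0.5121, -0.2044]), array([0.0457, 0.0163]), 85.5) [ 0.50324966 -0.22746035  0.21900259]
scenegauge 0.08 (309, array([ 0.5128, -0.2074]), array([0.0895, 0.028 ]), 85.8) [ 0.49599279 -0.25193653  0.08745984]
scenegauge 0.11 (562, array([ 0.5107, -0.2077]), array([0.0233, 0.0744]), 0.7) [ 0.49907549 -0.24485466  0.11048397]
scenegauge 0.219 (141, array([ 0.5132, -0.2079]), array([0.0444, 0.0157]), 83.4) [ 0.50398802 -0.22993521  0.21905038]
scenetarget disc 188 [ 0.5225 -0.0215  0.1311] [ 0.511  -0.0216  0.1316]
topgauge 0.08  
topgauge 0.11 (77, array([ 0.5162, -0.1498]), array([0.014, 0.019]), 1.1) [ 0.50927064 -0.15932413  0.14072225]
topgauge 0.219  
toptarget disc 177 [ 0.5141 -0.0123  0.1453] [ 0.5138 -0.0173  0.1508]
[255.6, 160.4, 23.3, 87.8]
```

View pics/crop3.png

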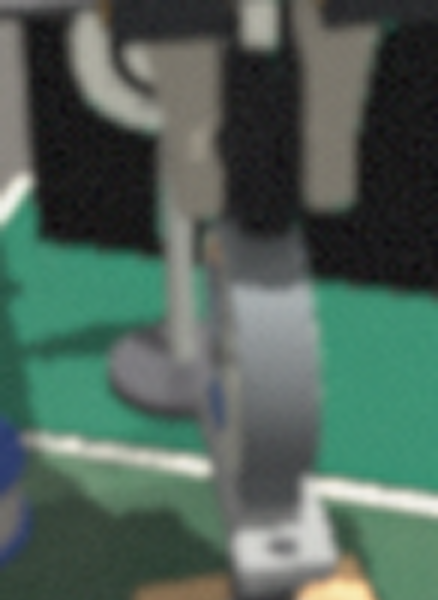

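The crop shows the dial nearly edge-on to the scene camera here, with the orange mark at (215,250). I'll read the mark angle from the earlier pictures, where the dial faced the camera.

Run:
```python
from h import *
c=arm.get_calibration("scene");K=np.array(c["mtx"]);R=np.array(c["R"]);t=np.array(c["t"]);C=-R.T@t
g=np.array([.5697,-.3662]);tiles=[]
for n,z0 in(("scene0",0),("scene1",0),("scene2",.088)):
    im=cv2.imread(f"pics/{n}.png")[...,::-1].astype(float)
    for hd in(111.7,):
        h=np.radians(hd);ex=np.array([np.cos(h),np.sin(h),0]);ny=np.array([-np.sin(h),np.cos(h),0]);o=np.array([g[0],g[1],z0+.052])+.0115*ny
        # rectified dial: 0.2 mm/pixel, 40mm half
        s=np.arange(-45,45.1,.25)/1000;X,Z=np.meshgrid(s,-s);P=o+X[...,None]*ex+Z[...,None]*np.array([0,0,1]);q=(P@R.T+t)@K.T
        m=(q[...,:2]/q[...,2:]).astype(np.float32);rec=cv2.remap(im.astype(np.float32),m[...,0],m[...,1],cv2.INTER_CUBIC)
        r,gg,b=rec[...,0],rec[...,1],rec[...,2]
        wo=np.clip((r-gg)-20,0,None)+np.clip(r-b-30,0,None);wo*=((X**2+(Z-.026)**2)<.022**2)
        wb=np.clip(b-r-12,0,None)*((np.hypot(X,Z)<.034)&(abs(X)<.012))
        up=wb*(Z>.002);dn=wb*(Z<-.004)
        f=lambda w:((w*X).sum()/w.sum()*1e3,(w*Z).sum()/w.sum()*1e3,w.sum()) if w.sum()>0 else None
        print(n,"orange",f(wo),"blue up",f(up),"blue down",f(dn))
    tiles.append(np.clip(rec,0,255)[...,::-1])
cv2.imwrite("pics/rect.png",cv2.resize(np.concatenate(tiles,1),(795,265)))
```

```text
scene0 orange (np.float64(7.345103810503568), np.float64(32.59662315684149), np.float32(25832.953)) blue up (np.float64(2.19375820389276), np.float64(17.46183870518606), np.float32(4494.6035)) blue down (np.float64(2.1891697040360483), np.float64(-18.087670903420793), np.float32(91783.1))
scene1 orange (np.float64(7.379774451949814), np.float64(32.602014189396606), np.float32(25734.871)) blue up (np.float64(2.1720573157696252), np.float64(17.496503082028443), np.float32(3791.0166)) blue down (np.float64(2.183602400062514), np.float64(-18.154992094275897), np.float32(91096.3))
scene2 orange (np.float64(8.708327836993746), np.float64(28.45566053988315), np.float32(17962.648)) blue up (np.float64(3.4628572903169985), np.float64(11.8487873773318), np.float32(1734.6538)) blue down (np.float64(4.701380161844502), np.float64(-21.17241208498501), np.float32(97783.92))[ WARN:0@0.222] global loadsave.cpp:1063 imwrite_ Unsupported depth image for selected encoder is fallbacked to CV_8U.
```

View pics/rect.png

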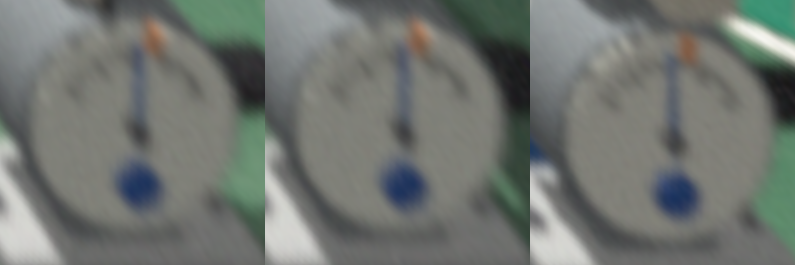

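The rectified dials show the needle plumb and the orange mark 5.2 mm towards the nose at 31 mm radius, so the mark is at about 0.168 rad. The aim is right: heading 86.1° against 85.9° needed, and sight height 0.140. I'll finish the hold, then come down to the stud.

```bash
python3 -m crank '[[[0,0,0,0],[0,0,0,0],[0,0,0,0],[0,0,0,0],[0,0,0,0],[0,0,0,0],[0,0,0,0],[0,0,0,0],[0,0,0,0]]]' 1 20; python3 -m crank '[[[0,0,0.25,0],[0,0,0.5,0],[0,0,0.7,0],[0,0,0.78,0],[0,0,0.78,0]]]' 1 20;  python3 -c "
from h import *
s=arm.get_state();print(s['force'],s['moment'],s['eef_pos'])"
```

```text
t: 10.0
eef_pos: [0.5121, -0.2044, 0.1901]
ee_rot: [-3.142, 0.0, -1.639]
force: [0.3, 0.2, -2.6]
width: 0.0162
gripper_force: 20.0
t: 10.62
eef_pos: [0.5121, -0.2044, 0.1704]
ee_rot: [3.141, -0.0, -1.639]
force: [-0.0, -1.3, -3.0]
width: 0.0158
gripper_force: 20.0
[-0.00830067 -1.2731281  -3.02652729] [-0.00143227  0.09997035 -0.00585107] [ 0.51208655 -0.20438789  0.17039492]
```

```bash
python3 -m crank '[[[0,0,0.03,0],[0,0,0.06,0],[0,0,0.06,0]]]' 1 12; python3 -m crank '[[[0,0,0.03,0],[0,0,0.06,0],[0,0,0.06,0]]]'
```

```text
t: 11.0
eef_pos: [0.5121, -0.2044, 0.1691]
ee_rot: [-3.142, 0.0, -1.639]
force: [-0.4, -0.6, -2.7]
width: 0.0161
gripper_force: 12.0
t: 11.38
eef_pos: [0.5122, -0.2044, 0.1678]
ee_rot: [-3.141, -0.0, -1.639]
force: [-0.3, -0.2, -0.5]
width: 0.0163
gripper_force: 12.0
```

```bash
python3 -m crank '[[[0,0,0.02,0],[0,0,0.03,0],[0,0,0.03,0]]]'; python3 -c "
from h import *
for i in range(3): arm.grab_frame('scene');s=arm.get_state();print(s['force'].round(2),s['moment'].round(3),s['eef_pos'].round(4))"
```

```text
t: 11.75
eef_pos: [0.5123, -0.2045, 0.1675]
ee_rot: [-3.141, -0.0, -1.639]
force: [-1.6, 1.4, 5.6]
width: 0.0161
gripper_force: 12.0
[-2.94  1.23  5.37] [ 0.376  1.013 -0.007] [ 0.5123 -0.2045  0.1675]
[-2.2   0.83  5.54] [0.454 1.006 0.016] [ 0.5123 -0.2045  0.1675]
[-2.32  0.35  4.26] [0.398 1.043 0.015] [ 0.5123 -0.2045  0.1676]
```

```bash
python3 -m crank '[[[0.08,0,0,0],[0.16,0,0.003,0],[0.24,0,0.006,0],[0.32,0,0.01,0],[0.4,0,0.016,0],[0.475,0,0.022,0],[0.475,0,0.022,0]]]' 1 10; python3 m.py 4
python3 - <<'E'
from h import *
s=arm.get_state();print(s['force'].round(2),s['moment'].round(3))
z=np.load("c4.npz")
for k in("wristgauge","scenegauge"):
    if k not in z: continue
    p=z[k];e=np.array([np.cos(np.radians(86.1)),np.sin(np.radians(86.1)),0]);x=(p-[.5128,-.2045,0])@e;l=(p-[.5128,-.2045,0])@np.array([-e[1],e[0],0])
    for nm,sel in(("foot",(p[:,2]<.085)&(p[:,2]>.045)&(x<-.025)&(x>-.06)),("griptop",(p[:,2]>.19)&(p[:,2]<.215)&(abs(l)<.007)&(x>-.05)&(x<.03))):
        q=np.c_[x[sel],l[sel],p[sel][:,2]]
        if len(q)<30: continue
        print(k,nm,len(q),"xmin/max",q[:,0].min().round(4),q[:,0].max().round(4),"z",q[:,2].min().round(4),q[:,2].max().round(4),"slope",np.polyfit(q[:,0],q[:,2],1).round(4), "lat",np.percentile(q[:,1],[2,98]).round(4))
im=cv2.imread("pics/scene4.png");cv2.imwrite("pics/crop4.png",cv2.resize(im[140:280,220:340],None,fx=4,fy=4,interpolation=cv2.INTER_CUBIC))
E
```

```text
t: 12.78
eef_pos: [0.5115, -0.2165, 0.1664]
ee_rot: [-3.141, -0.0, -1.639]
force: [-0.4, -0.0, 4.1]
width: 0.0161
gripper_force: 10.0
t 12.775 pos [ 0.5115 -0.2165  0.1664] rot [-3.1412e+00 -2.0000e-04 -1.6390e+00] tool y deg 176.09
wrist gauge 4881 [ 0.511 -0.236  0.183]
wrist block 2623 [ 0.495 -0.211  0.038]
scene block 719 [ 0.665 -0.092  0.047]
scene target 346 [ 0.52 -0.02  0.01]
top gauge 144 [ 0.512 -0.162  0.127]
top target 583 [ 0.52  -0.018  0.011]
[-1.24 -0.17  4.44] [-0.256  0.544 -0.007]
wristgauge foot 542 xmin/max -0.0448 -0.0293 z 0.0639 0.0747 slope [0.2385 0.0813] lat [-0.0126  0.0137]
wristgauge griptop 2106 xmin/max -0.0355 0.0093 z 0.19 0.2065 slope [0.1503 0.2046] lat [-0.0066  0.0067]
```

View pics/crop4.png

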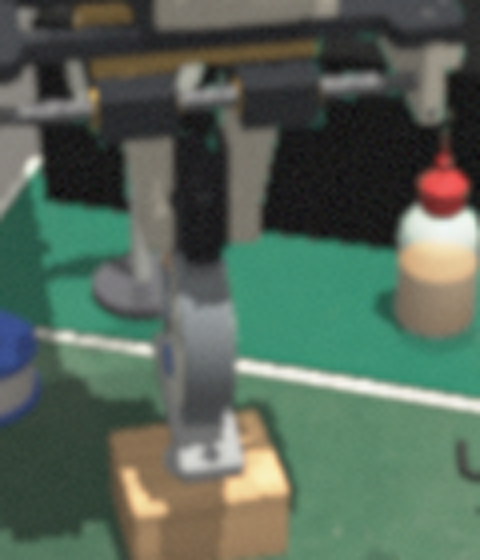

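The crop shows the foot resting on the stud over the block at (205,450), with the tail dipped. I'll compare the slope against the level picture.

```bash
cat > sl.py <<'E'
from h import *
def slopes(p,tcp):
    e=np.array([np.cos(np.radians(86.1)),np.sin(np.radians(86.1)),0]);l=np.array([-e[1],e[0],0]);d=p-tcp;X=np.c_[d@e,d@l,d[:,2]]
    out=[]
    for zc,x0,x1,w in((.0378,-.021,.019,.006),(-.092,-.055,-.02,.011)):
        q=X[(X[:,0]>x0)&(X[:,0]<x1)&(abs(X[:,1])<w)&(abs(X[:,2]-zc)<.02)]
        th=np.linspace(-.1,.5,301);best=(-1,)
        for a in th:
            r=q[:,2]-np.tan(a)*q[:,0];hh,ed=np.histogram(r,bins=np.arange(-.15,.08,.0015));i=hh.argmax()
            if hh[i]>best[0]:best=(hh[i],a,ed[i]+.00075)
        _,a,b=best
        for _ in range(5):
            r=q[:,2]-np.tan(a)*q[:,0]-b;s=q[abs(r)<.002];k,b=np.polyfit(s[:,0],s[:,2],1);a=np.arctan(k)
        out+=[(len(s),round(a,4),round(b,4))]
    return out
if __name__=="__main__":
    print("level",slopes(np.load("c3.npz")["wristgauge"],np.array([.5121,-.2047,.1899])))
    import sys
    for i in range(3):
        s=arm.get_state();im,d=arm.grab_frame("wrist");m=np.array(arm.trace("gauge","wrist")[0]["mask"]);print(slopes(wpts(m,d,s),s["eef_pos"]),s["eef_pos"].round(4),s["force"].round(1))
E
python3 sl.py
```

```text
level [(1338, np.float64(0.0078), np.float64(0.0363)), (523, np.float64(0.0393), np.float64(-0.0901))]
[(1412, np.float64(0.0993), np.float64(0.0371)), (413, np.float64(0.1331), np.float64(-0.0904))] [ 0.5114 -0.2164  0.1664] [-1.2 -0.2  4.4]
[(1443, np.float64(0.104), np.float64(0.037)), (413, np.float64(0.1491), np.float64(-0.0899))] [ 0.5115 -0.2164  0.1664] [-1.1  0.2  5.1]
[(1450, np.float64(0.1014), np.float64(0.037)), (411, np.float64(0.1488), np.float64(-0.09))] [ 0.5115 -0.2164  0.1664] [-1.  -0.7  4.9]
```

```bash
python3 -m crank '[[[0.08,0,0.008,0],[0.16,0,0.017,0],[0.24,0,0.026,0],[0.33,0,0.037,0],[0.33,0,0.037,0],[0.33,0,0.037,0],[0.33,0,0.037,0]]]' 1 10; python3 sl.py
```

```text
t: 14.55
eef_pos: [0.5107, -0.2245, 0.1652]
ee_rot: [3.142, -0.0, -1.639]
force: [0.8, 0.2, 1.0]
width: 0.0159
gripper_force: 10.0
level [(1338, np.float64(0.0078), np.float64(0.0363)), (523, np.float64(0.0393), np.float64(-0.0901))]
[(1509, np.float64(0.1645), np.float64(0.0375)), (189, np.float64(0.3894), np.float64(-0.0868))] [ 0.5107 -0.2245  0.1652] [0.8 0.2 1. ]
[(1501, np.float64(0.1631), np.float64(0.0375)), (187, np.float64(0.429), np.float64(-0.0857))] [ 0.5107 -0.2245  0.1652] [-0.2 -0.4 -0.8]
[(1507, np.float64(0.1623), np.float64(0.0375)), (196, np.float64(0.4299), np.float64(-0.0856))] [ 0.5107 -0.2244  0.1652] [ 0.6 -0.8 -1. ]
```

```bash
sed -i 's/def slopes(p,tcp):/def slopes(p,tcp,H=86.1):/; s/np.radians(86.1)/np.radians(H)/g' sl.py
python3 - <<'E'
from sl import *
print("standing c1",slopes(np.load("c1.npz")["wristgauge"],np.array([.5697,-.364,.1021]),111.7))
print("lifted c2",slopes(np.load("c2.npz")["wristgauge"],np.array([.5705,-.364,.1902]),111.7))
z=np.load("c3.npz")
for n,tc,H,f in(("c1",[.5697,-.366,.1021],111.7,0),("c3",[.5128,-.2069,.1899],86.1,0)):
    try: print("scene",n,slopes(np.load(n+".npz")["scenegauge"],np.array(tc),H))
    except Exception as e: print(n,e)
E
```

```text
standing c1 [(711, np.float64(0.008), np.float64(0.0361)), (192, np.float64(0.0751), np.float64(-0.0886))]
lifted c2 [(1350, np.float64(0.0067), np.float64(0.038)), (518, np.float64(0.0323), np.float64(-0.0884))]
scene c1 [(152, np.float64(0.0113), np.float64(0.0348)), (160, np.float64(0.0084), np.float64(-0.0927))]
scene c3 [(91, np.float64(0.0084), np.float64(0.0351)), (114, np.float64(0.0295), np.float64(-0.0919))]
```

```bash
python3 -m crank '[[[0.03,0,0.015,0],[0.06,0,0.03,0],[0.06,0,0.03,0],[0.06,0,0.03,0]]]' 1 10; python3 sl.py
```

```text
t: 15.35
eef_pos: [0.5107, -0.226, 0.1648]
ee_rot: [-3.141, -0.0, -1.639]
force: [-0.5, 0.6, 4.3]
width: 0.0158
gripper_force: 10.0
level [(1338, np.float64(0.0078), np.float64(0.0363)), (523, np.float64(0.0393), np.float64(-0.0901))]
[(1518, np.float64(0.1751), np.float64(0.0376)), (135, np.float64(0.4808), np.float64(-0.0851))] [ 0.5107 -0.226   0.1648] [-0.5  0.6  4.3]
[(1518, np.float64(0.1746), np.float64(0.0376)), (133, np.float64(0.4235), np.float64(-0.0865))] [ 0.5107 -0.226   0.1648] [0.3 0.4 4. ]
[(1504, np.float64(0.1746), np.float64(0.0376)), (129, np.float64(0.3867), np.float64(-0.0875))] [ 0.5107 -0.226   0.1648] [-0.2  0.9  4.4]
```

```bash
python3 -m crank '[[[0,0,0,0],[0,0,0,0],[0,0,0,0],[0,0,0,0],[0,0,0,0],[0,0,0,0],[0,0,0,0],[0,0,0,0],[0,0,0,0],[0,0,0,0],[0,0,0,0],[0,0,0,0]]]' 1 10; python3 sl.py
python3 - <<'E'
from h import *
im,d=arm.grab_frame("scene");cv2.imwrite("pics/fin.png",cv2.resize(im[150:270,225:305,::-1],None,fx=5,fy=5,interpolation=cv2.INTER_CUBIC))
E
```

```text
t: 17.15
eef_pos: [0.5107, -0.226, 0.1647]
ee_rot: [-3.141, -0.0, -1.639]
force: [0.2, 0.8, 4.9]
width: 0.016
gripper_force: 10.0
level [(1338, np.float64(0.0078), np.float64(0.0363)), (523, np.float64(0.0393), np.float64(-0.0901))]
[(1523, np.float64(0.1794), np.float64(0.0376)), (137, np.float64(0.5425), np.float64(-0.0834))] [ 0.5107 -0.226   0.1647] [0.2 0.8 4.9]
[(1523, np.float64(0.1778), np.float64(0.0376)), (138, np.float64(0.4392), np.float64(-0.0862))] [ 0.5107 -0.226   0.1648] [-0.6  0.1  4.9]
[(1491, np.float64(0.1774), np.float64(0.0376)), (129, np.float64(0.4754), np.float64(-0.0853))] [ 0.5108 -0.226   0.1647] [-0.8  1.5  5.1]
```

View pics/fin.png

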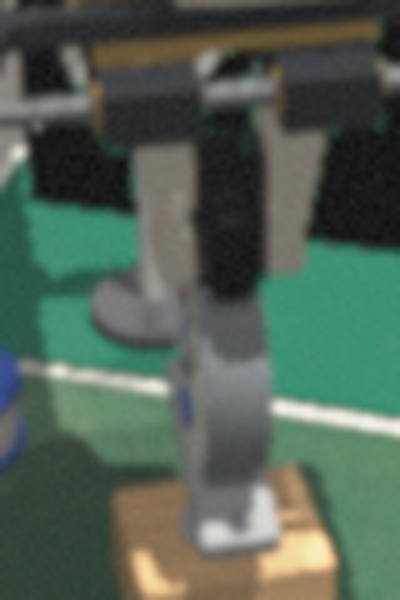

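The final crop shows the gauge tail-down on the stud at (235,520), upright between the fingers. It reads about 0.170 rad against the mark's 0.168 and is steady, with a net push of about 5 N.

```bash
python3 -c "
from station import arm
print(arm.job_done())"
```

```text
the job is handed in; nothing more can be done
None
```

I handed the job in at about 17.5 s, with the gauge still gripped, facing the target and pressed lightly on the stud. It was nose up by about 0.170 rad against the mark's 0.168 rad; both angles come from camera measurements, because the needle could not be seen on the mark in that pose.

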